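Throttle the suction and hold open the lid of a chip box

TASK

First turn the damper lever on the chip box's suction pipe to half-way, 45 degrees, and leave it there. Then open the box: try the lid before you touch the thumb slide of its catch, and if the catch holds, do not wrench it, but push the thumb slide all the way to its stop on the right, away from the lid's handle, and lift again. Finish while still holding the lid up with the gripper, at least 30 degrees open, with the other things on the bench left where they are.

Things in the scene. Friction and masses are not known exactly. Their poses are not given: they have to be found in the camera images.
- chipbox: Plywood box fixed to the bench, 280 mm deep (its x) by 360 mm wide (its y) by 160 mm high plus a 12 mm lid; origin at the centre of its underside, x points away from the robot to the lid's hinge side, y to the left along the suction pipe, z up. A 64 mm grey pipe (axis 100 mm above the bench, at x = -30 mm of the box) leaves its left side; on it sits the damper, on its front the catch.
- damper (a joint): Angle of the damper lever about its upright spindle (rad). 0 = long arm along the pipe, pointing away from the box (open); grows counter-clockwise seen from above; pi/2 = across the pipe, long arm towards the robot (shut). Stops at both ends, stays where it is left; takes about 0.1 N m. Black lines on the round plate beneath mark 0, 45 and 90 degrees.
- damper_grip (a point): Point on the spindle axis at the top edge of the damper lever, 168 mm above the bench. The lever is a flat dark steel bar on edge, 8 mm thick, 21 mm tall, reaching 70 mm from the axis on its long arm and 25 mm on the other; 4 mm of air under it, then a round plate of 58 mm radius. Its y axis runs along the long arm, x across the bar.
- lid_angle (a joint): Opening angle of the lid (rad): 0 = shut, grows as the front edge rises, stop at 1.3. It is hinged along the far top edge of the box (x = +140 mm, z = 160 mm in the box frame) and falls shut if let go. Lifting it by the handle takes 2 to 4 N. When the catch holds it, it gives only 0.004 to 0.01 rad (1 to 2 mm at the handle) and then stops dead.
- lid_handle (a point): Middle of the round steel handle bar on the lid: 10 mm thick, 90 mm long, along the box's y, 38 mm above the lid's upper face with two legs at its ends; 240 mm in front of the hinge line and 50 mm above it when shut. A bar that is held from above can turn between the finger pads as the lid swings.
- lid: The plywood lid, 280 by 360 by 12 mm, with its handle and the steel staple that hangs from its front edge into the catch; origin on the hinge line at mid width, axes as the box's when shut.
- catch: Dark steel rim catch on the box's front face, right of the handle: case 40 mm deep, 110 mm wide, 38 mm high, top 150 mm above the bench; origin at the centre of its underside, axes as the box's. The bolt inside cannot be seen: it either sits over the lid's staple (caught) or is stuck back with dust (free), and stays where it is. The slide and the lid look the same in both cases.
- thumb_slide (a joint): Travel of the thumb slide (m) from its home at 0 to the right, along the box's -y, to its stop at 0.026. It draws the bolt back and stays where it is left; the bolt is clear of the staple once the slide is past 0.020. Takes 2 to 4 N.
- slide_knob (a point): Centre of the top of the thumb slide's steel stud: 12 mm diameter (15 mm at its head), 20 mm tall, standing on top of the catch case, top 170 mm above the bench, 2 mm lower than the lid's upper face; the edge of the lid is 30 mm behind its axis.
- glue: Yellow glue bottle, 60 mm diameter, 170 mm tall, standing; origin at the centre of its underside. Bystander.
- screwdriver: Screwdriver, 190 mm long, lying. Bystander.
- offcut: Wooden offcut 120 by 45 by 45 mm, lying; origin at the centre of its underside. Bystander.
- tape: Roll of black tape, 104 mm diameter, 24 mm high, lying flat; origin at the centre of its underside. Bystander.
- jar: Clear jar with dark lid, 70 mm diameter, 85 mm tall, standing behind the pipe; origin at the centre of its underside. Bystander.
- hammer: Hammer, lying. Bystander.

How it is judged:
By the outcome, as a careful person would: the job done as asked, in the order asked, and still so for the second after the job is handed in, while the arm keeps its last pose, push and grip.
It also fails if it takes over 72 s, if anything falls off the work surface, if the arm or the gripper's body presses on something with over 40 N, if the wrist force passes 120 N, or if a joint passes its speed limit or range.

ROBOT

A 6-joint arm with a two-finger parallel gripper is mounted at the origin on the work surface. World frame = base frame: x ahead of the robot, y to its left, z up, the work surface at z = 0. Lengths are in mm, angles in rad, forces in N, time in s.
With the tool pointing down it reaches from about 350 to 975 mm from the base axis. Payload 7.1 kg.
Tool frame: the origin (TCP) lies midway between the tips of the shut fingers; the grasp point (between the pads) lies ctrl.grip_point_offset behind it (ctrl.grip_point_offset is the distance from the TCP to the grasp point, in mm); z points along the fingers, y is the line along which they close (so a half turn about z gives the same grasp; the last joint's range is limited). The gripper opens to 88 mm and grips with 3 to 60 N. Pads are 20 mm wide; open, the fingers measure 115 mm over their backs; the gripper's body (75 mm by 178 mm) begins 61 mm behind the grasp point.
Start: joints at [-1.196, 0.423, 1.63, -0, 1.089, -0.019], TCP at [239.828, -577.137, 222.675] pointing down, gripper open.
Joint ranges: [-3, 3], [-0.9, 2.11], [0.09, 2.58], [-1.31, 4.45], [0.11, 2.69], [-2.54, 2.54]. Speed limits (rad/s): [2.39, 2.39, 3.01, 3.14, 3.14, 3.14].

INTERFACE

Orientations are given as a rotation vector (axis times angle).
In Python, from workcell import ctrl gives the robot as it stands.
- The arm moves only by the tool apply_moves, never from a script. Its argument "targets" is a list of rows, each an object of numbers: "tx", "ty", "tz": the shift along the world's x, y, z in m; "spin": the turn about the world's z in degrees. In form: [{"tx": .., "ty": .., "tz": .., "spin": ..}, ...]. A call has exactly 8 rows; each row is the pose to reach, as a shift and turn from the pose commanded when the call began; what a row does not reach only later rows make up. A row lasts 1/10 s, in which the tool goes at most 50 mm and 8.59 degrees, less where a joint would pass 70% of its speed; a pose out of reach is approached as far as the arm can. A call with a gripper value outside its range is refused whole. "gripper" is the closure, from -1 (fully open) to 1 (shut), set as the call begins (left out, the last holds). The fingers move at their own pace and stop on an object; the grip force is fixed at half the most. Time passes only in rows, so rows that repeat a pose let the fingers close, or fill a call up. It gives the time, the measured TCP pose, the force, the opening and the grip force at its end, in the units of the state.
- ctrl.get_obs(): the state, without advancing time (a new reading comes with each control period).
- ctrl.get_image(name): name is "scene" or "top" or "wrist"; returns the picture (384x512x3 uint8, red, green, blue); there is no depth.
- ctrl.get_calibration(name): a dict with "fov_y" (degrees; the focal length in pixels is half the picture's height over the tangent of half this angle, whatever the lens; pixels are square), "cx", "cy" (the principal point, pixels), "rvec" (rotation vector, rad) and "tvec" (3), from world to camera coordinates, as OpenCV has them. Camera axes: x right, y down, z forward; pixel columns grow to the right and rows downward; lengths in mm; the calibration is good to about 2 mm. A picture is of the moment at which its call begins: read the wrist's pose just before it. get_calibration takes no time and is no camera call; for the wrist camera it gives the pose at the moment of the call.
- ctrl.close_job(): hands the job in; it is judged then, once.
Trained networks look in the newest picture that a camera, given by its name, has taken for a name from the list of things; names that differ only in an ending like _2 or _b are one class to them, and where a whole thing is asked for, a point or a joint stands for the part that bears it (a point fixed in the world has none). Each returns a list of dicts, best first, with "score" (0 to 1); they miss things now and then, are a little off and sometimes report something else, mostly with a low value. They report only what shows in the picture. A call takes as long as a camera call.
- ctrl.outline_of(name, camera): "pixels" (384x512 bool, what is visible of it) and "box" ([left, top, right, bottom] in pixels, round what is visible of it).
- ctrl.pinpoint(name, camera): "uv" ([column, row] in pixels: a listed point, or the origin of a listed thing).
The state is a dict: "t": time; "qpos": joint angles; "qvel": joint speeds; "joint_torque": joint torques, N m; "ee_pos": TCP position; "orientation": TCP orientation; "ft_force": force on the tool from outside, world axes, zero at the start; "moment": the same for the moment, N m; "width": finger opening in mm; "grasp_force": force on a finger pad.
Only numpy, scipy, OpenCV 4.12 (cv2) and the standard library are available. Lean on these libraries where they do the work, as an engineer would, in place of code of your own. Each camera call takes 0.05 s, during which the arm holds its last target. There are 200 camera calls.

## Working session

There is one attempt and no reset: what is moved stays moved. The work goes in short steps, Python scripts to look and compute and a tool call to move; the robot and the scene stay as the last step left them, time stands still between calls to the robot, and variables do not carry over. Pictures are saved under pics/ and viewed, at most 10 in all, crops included, and the job is handed in when it is done.

Besides the shell and the picture viewer there is one more tool, called after "Call:" as name([rows], argument=value, ...), one row to a line, values as JSON. apply_moves: Moves the arm, as the interface text tells. Its arguments: {"type":"object","properties":{"targets":{"type":"array"},"gripper":{"type":"number"}},"required":["targets"]}

```bash
mkdir -p pics; cat > h.py <<'E'
import numpy as np, cv2
from workcell import ctrl
from scipy.spatial.transform import Rotation as R
def cal(c):
    k=ctrl.get_calibration(c); f=192/np.tan(np.radians(k['fov_y'])/2)
    K=np.array([[f,0,k['cx']],[0,f,k['cy']],[0,0,1]]); return K,R.from_rotvec(k['rvec']).as_matrix(),np.array(k['tvec'],float)
def ray(c,uv,C=None):
    K,M,t=C or cal(c); d=M.T@np.linalg.inv(K)@[uv[0],uv[1],1]; return -M.T@t,d
def at_z(c,uv,z,C=None):
    o,d=ray(c,uv,C); return o+d*(z-o[2])/d[2]
def proj(c,P,C=None):
    K,M,t=C or cal(c); p=(M@np.atleast_2d(P).T).T+t; p=(K@p.T).T; return p[:,:2]/p[:,2:]
def tri(rays):
    A=np.zeros((3,3));b=np.zeros(3)
    for o,d in rays:
        d=d/np.linalg.norm(d);Q=np.eye(3)-np.outer(d,d);A+=Q;b+=Q@o
    return np.linalg.solve(A,b)
E
python3 - <<'E'
from h import *
np.set_printoptions(precision=1,suppress=True)
for c in('top','scene'):
    im=ctrl.get_image(c); cv2.imwrite(f'pics/{c}0.png',cv2.resize(im[:,:,::-1],(800,600),interpolation=3)); 
    o=ray(c,(256,192)); print(c,ctrl.get_calibration(c)['fov_y'],o[0],o[1])
z=dict(damper_grip=168,lid_handle=210,slide_knob=170,chipbox=0,catch=112,lid=160,jar=0,glue=0,tape=0,offcut=0,hammer=10,screwdriver=10)
for n,h in z.items():
    r=[]
    for c in('top','scene'):
        d=ctrl.pinpoint(n,c)
        if d: r.append(ray(c,d[0]['uv'])); print(n,c,round(d[0]['score'],2),np.array(d[0]['uv']),at_z(c,d[0]['uv'],h))
    if len(r)==2: print('   tri',tri(r))
o=ctrl.get_obs();print(o['t'],o['ee_pos'],o['orientation'],o['width'],ctrl.grip_point_offset)
E
```

```text
top 43.739609677797816 [ 441.6  -53.1 1491.4] [ 0.1  0.  -1. ]
scene 44.167166136782015 [1155.2 -190.9 1596.9] [-0.3  0.1 -0.9]
damper_grip top 0.62 [149.7 182.5] [601.1 248.3 168. ]
damper_grip scene 0.6 [349.3 161.7] [587.4 262.2 168. ]
   tri [598.6 247.2 197.2]
lid_handle top 0.84 [248.4 202.7] [547.4 -29.5 210. ]
lid_handle scene 0.55 [263.3 161.6] [544.9 -21.3 210. ]
   tri [547.5 -25.9 217.4]
slide_knob top 0.45 [289.2 228.9] [ 480.9 -142.9  170. ]
slide_knob scene 0.37 [221.9 155.7] [ 477.  -146.3  170. ]
   tri [ 480.3 -144.5  176. ]
chipbox scene 0.52 [323.8 155.5] [476.1 230.    0. ]
catch top 0.6 [287.8 225.8] [ 491.4 -142.7  112. ]
catch scene 0.66 [220.  161.3] [ 469.  -154.9  112. ]
   tri [ 488.6 -148.   151. ]
lid top 0.81 [245.6 123.3] [777.6 -15.1 160. ]
lid scene 0.65 [282.1 236.4] [786.2 -14.5 160. ]
   tri [781.9 -13.6 143.8]
jar top 0.7 [139.1 150.6] [722.4 324.8   0. ]
jar scene 0.73 [361.8 209.1] [708.  305.8   0. ]
   tri [715.7 308.   26.2]
glue top 0.74 [204.1 236.3] [456.8 109.5   0. ]
glue scene 0.7 [293.8 154.5] [448.4 121.9   0. ]
   tri [457.6 112.2  22.4]
tape top 0.72 [164.4 229.1] [476.2 234.    0. ]
tape scene 0.73 [324.3 157.2] [483.2 230.    0. ]
   tri [476.4 235.8 -16.6]
offcut top 0.86 [329.3 199.9] [ 579.3 -278.3    0. ]
offcut scene 0.72 [192.7 207.1] [ 572.7 -280.9    0. ]
   tri [ 577.8 -278.3   12.6]
hammer top 0.72 [403.3 255.5] [ 412.6 -504.4   10. ]
hammer scene 0.84 [124.6 179.3] [ 418.7 -504.    10. ]
   tri [ 412.5 -507.4   -2.7]
screwdriver top 0.57 [109.3 207.5] [538.9 406.6  10. ]
1.3 [ 239.8 -577.1  222.7] [-3.1 -0.6  0. ] 88.0040691032809 18.700000000000003
```

View pics/top0.png

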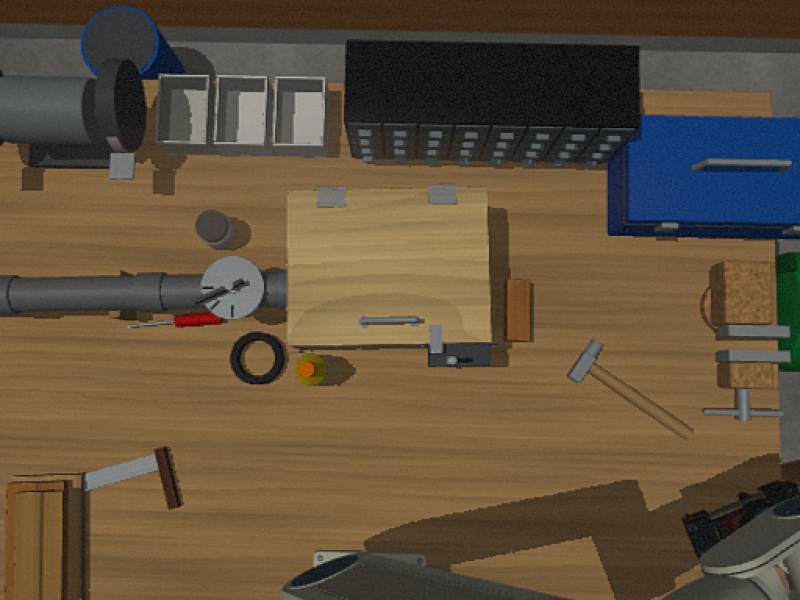

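View pics/scene0.png

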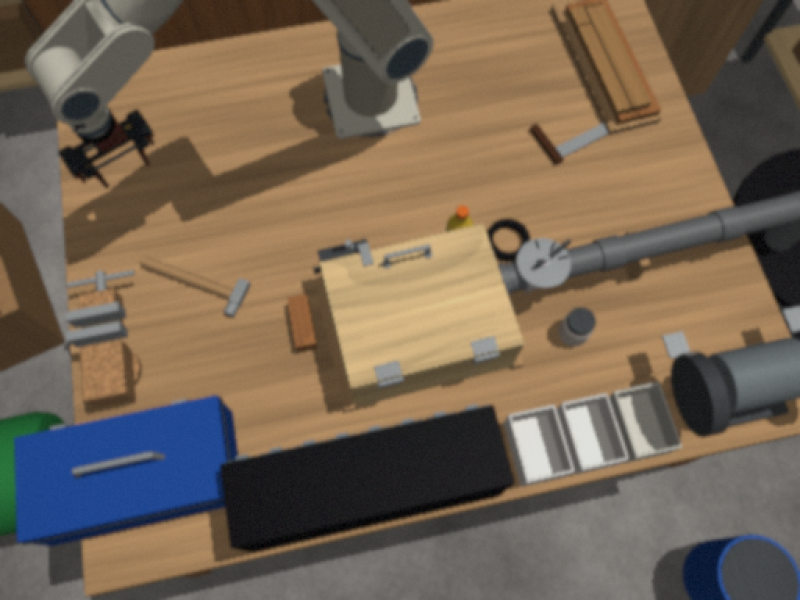

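The top view shows the box at (288–490, 190–345), the damper plate at (233,288) with the lever pointing left and slightly towards the robot (about 20°), and the handle at (390,321). The catch and stud are at (452,360), and the glue bottle is at (312,370). The scene view agrees. I'll move above the damper first.

Call:
apply_moves([
  {"tx": 0.02,"ty": 0.04,"tz": 0.02,"spin": 5},
  {"tx": 0.04,"ty": 0.08,"tz": 0.04,"spin": 10},
  {"tx": 0.06,"ty": 0.12,"tz": 0.06,"spin": 15},
  {"tx": 0.08,"ty": 0.165,"tz": 0.08,"spin": 20},
  {"tx": 0.1,"ty": 0.21,"tz": 0.09,"spin": 25},
  {"tx": 0.12,"ty": 0.255,"tz": 0.1,"spin": 30},
  {"tx": 0.14,"ty": 0.3,"tz": 0.1,"spin": 35},
  {"tx": 0.16,"ty": 0.345,"tz": 0.1,"spin": 40},
], gripper=-1)

```text
t: 2.1
ee_pos: [399.6, -232.3, 323.5]
orientation: [2.681, 1.635, 0.001]
ft_force: [0.7, 0.5, 0.4]
width: 87.4
grasp_force: 0.0
```

Call:
apply_moves([
  {"tx": 0.02,"ty": 0.045,"tz": 0,"spin": 5},
  {"tx": 0.04,"ty": 0.09,"tz": 0,"spin": 10},
  {"tx": 0.06,"ty": 0.135,"tz": 0,"spin": 15},
  {"tx": 0.08,"ty": 0.18,"tz": 0,"spin": 20},
  {"tx": 0.1,"ty": 0.225,"tz": 0,"spin": 25},
  {"tx": 0.12,"ty": 0.27,"tz": 0,"spin": 30},
  {"tx": 0.14,"ty": 0.315,"tz": 0,"spin": 35},
  {"tx": 0.16,"ty": 0.36,"tz": 0,"spin": 40},
])

```text
t: 2.9
ee_pos: [559.5, 128.2, 322.9]
orientation: [1.96, 2.455, 0.0]
ft_force: [0.9, 0.2, -0.1]
width: 87.4
grasp_force: 0.0
```

Call:
apply_moves([
  {"tx": 0.015,"ty": 0.04,"tz": 0,"spin": 4},
  {"tx": 0.03,"ty": 0.08,"tz": 0,"spin": 8},
  {"tx": 0.04,"ty": 0.12,"tz": 0,"spin": 8},
  {"tx": 0.04,"ty": 0.12,"tz": 0,"spin": 8},
  {"tx": 0.04,"ty": 0.12,"tz": 0,"spin": 8},
  {"tx": 0.04,"ty": 0.12,"tz": 0,"spin": 8},
  {"tx": 0.04,"ty": 0.12,"tz": 0,"spin": 8},
  {"tx": 0.04,"ty": 0.12,"tz": 0,"spin": 8},
])

```text
t: 3.7
ee_pos: [599.0, 244.9, 323.0]
orientation: [1.791, 2.581, 0.0]
ft_force: [0.4, 0.9, 0.5]
width: 87.9
grasp_force: 0.0
```

```bash
python3 - <<'E'
from h import *
np.set_printoptions(precision=1,suppress=True)
C=cal('wrist'); im=ctrl.get_image('wrist'); cv2.imwrite('pics/w1.png',cv2.resize(im[:,:,::-1],(800,600),interpolation=3))
print(C, ray('wrist',(256,192),C))
d=ctrl.pinpoint('damper_grip','wrist')
if d: print(d[0], at_z('wrist',d[0]['uv'],168,C))
d=ctrl.outline_of('damper','wrist')
if d: 
    ys,xs=np.nonzero(d[0]['pixels']); print(d[0]['score'],d[0]['box'])
    P=np.array([at_z('wrist',(x,y),168,C)[:2] for x,y in zip(xs,ys)]); m,V=cv2.PCACompute(P,None); print('bar',m,V[0],np.percentile((P-m)@V[0],[0,100]))
o=ctrl.get_obs();print(o['t'],o['ee_pos'],R.from_rotvec(o['orientation']).as_matrix())
E
```

```text
(array([[277.4,   0. , 257.5],
       [  0. , 277.4, 190.8],
       [  0. ,   0. ,   1. ]]), array([[ 0.9,  0.3,  0. ],
       [ 0.3, -0.9,  0.3],
       [ 0.1, -0.3, -1. ]]), array([-646.2,  -42.6,  492.1])) (array([570.9, 317.6, 484.5]), array([ 0.1, -0.3, -1. ]))
{'uv': [261.7, 169.5], 'score': 0.68} [599.4 255.9 168. ]
0.59 [255.1, 106.9, 269.3, 185.2]
bar [[590.  280.6]] [-0.4  0.9] [-46.5  45.7]
3.85 [599.1 245.4 323. ] [[-0.4  0.9  0. ]
 [ 0.9  0.4  0. ]
 [ 0.   0.  -1. ]]
```

View pics/w1.png

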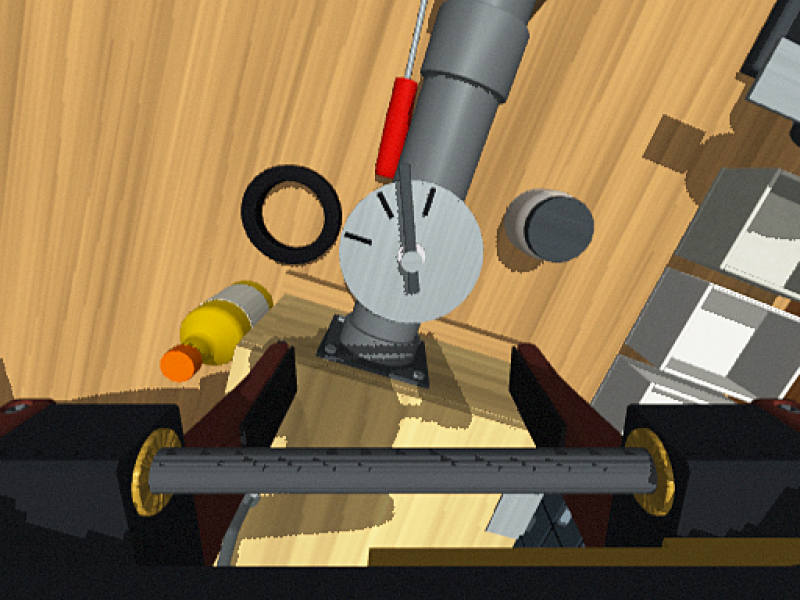

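The wrist view shows the lever on the plate, spindle at (411,260), its tip at (404,168), lying between the 0 mark (430,202) and the 45 mark (386,205). The 90 mark is at (357,239).

```bash
cat > dm.py <<'E'
from h import *
def damper(save=None):
    C=cal('wrist'); im=ctrl.get_image('wrist'); g=cv2.cvtColor(im,cv2.COLOR_RGB2HSV)
    if save: cv2.imwrite(save,cv2.resize(im[:,:,::-1],(800,600),interpolation=3))
    out={'C':C,'im':im}
    d=ctrl.outline_of('damper','wrist')
    if d:
        ys,xs=np.nonzero(d[0]['pixels']); P=np.array([at_z('wrist',(x,y),165,C)[:2] for x,y in zip(xs,ys)])
        m,V=cv2.PCACompute(P,None); v=V[0]*np.sign(V[0][1]); e=np.percentile((P-m)@v,[0,100]); out['bar']=(np.degrees(np.arctan2(v[1],v[0])),m[0]+v*(e[0]+25),e)
    return out
E
python3 - <<'E'
from dm import *
np.set_printoptions(precision=2,suppress=True)
o=damper();C=o['C'];print(o['bar'])
k=1.5625
marks=[((433,188),(426,214)),((379,193),(392,216)),((346,235),(370,243))]
for a,b in marks:
    A=at_z('wrist',np.array(a)/k,143,C)[:2];B=at_z('wrist',np.array(b)/k,143,C)[:2];d=A-B;print(A,B,np.degrees(np.arctan2(d[1],d[0])))
# plate ellipse
im=o['im'].astype(int); m=((im.max(2)-im.min(2)<30)&(im.min(2)>120)).astype(np.uint8); m=cv2.morphologyEx(m,cv2.MORPH_CLOSE,np.ones((9,9)))
n,l,s,c=cv2.connectedComponentsWithStats(m); i=l[int(280/k),int(380/k)]; print(i,s[i]); 
cn=max(cv2.findContours((l==i).astype(np.uint8),0,1)[0],key=len)[:,0]; P=np.array([at_z('wrist',p,143,C)[:2] for p in cn],np.float32); print(cv2.minEnclosingCircle(P))
for n,z in(('lid_handle',210),('slide_knob',170)):
    for c in('top','scene'):
        d=ctrl.pinpoint(n,c); print(n,c,[(round(q['score'],2),at_z(c,q['uv'],z)[:2]) for q in d[:2]])
E
```

```text
(np.float64(115.64769314619544), array([600.03, 259.65]), array([-46.98,  47.43]))
[597.83 314.04] [599.94 293.92] 95.99737594719684
[560.4  296.13] [575.71 283.25] 139.93047823549773
[546.83 256.73] [566.63 257.34] -178.21595762382904
2 [ 217    0  110  230 8675]
((593.6695556640625, 305.2183532714844), 142.1891326904297)
lid_handle top [(0.84, array([547.39, -29.5 ]))]
lid_handle scene [(0.55, array([544.94, -21.3 ]))]
slide_knob top [(0.45, array([ 480.9, -142.9]))]
slide_knob scene [(0.37, array([ 477.03, -146.26]))]
```

```bash
python3 - <<'E'
from h import *
np.set_printoptions(precision=1,suppress=True)
k=1.5625
for c,p in(('top',[(288,346),(491,342),(488,188),(288,190)]),('scene',[(487,227),(321,262),(349,390),(521,347)])):
    P=np.array([at_z(c,np.array(q)/k,172) [:2] for q in p]);print(c,P)
    for a,b in((1,0),(2,3),(0,3),(1,2)):
        d=P[b]-P[a];print(np.linalg.norm(d),np.degrees(np.arctan2(d[1],d[0])))
    d=ctrl.outline_of('lid_handle',c)
d=ctrl.outline_of('lid','top')
ys,xs=np.nonzero(d[0]['pixels']);print(d[0]['score'],d[0]['box'])
P=np.array([at_z('top',(x,y),172)[:2] for x,y in zip(xs,ys)],np.float32);print(cv2.minAreaRect(P))
im=cv2.imread('pics/top0.png')
a=cv2.resize(im[300:390,340:520],(720,360),interpolation=2)
cv2.imwrite('pics/catch.png',a)
E
```

```text
top [[ 494.6  146.7]
 [ 510.  -211.3]
 [ 787.2 -202.9]
 [ 775.7  157.5]]
358.3256685971003 92.46824451209801
360.5824484784836 91.82357708079327
281.3246963986982 2.189721947703925
277.28772946890757 1.724046418096558
scene [[ 504.1  155.1]
 [ 509.2 -207.4]
 [ 791.6 -202.2]
 [ 778.4  152.5]]
362.6011177931978 90.80204971028866
354.8974053728953 92.12741955692852
274.3429168128525 -0.5512259861570652
282.47825812331916 1.0696932316454475
0.9 [183.7, 116.8, 313.1, 226.6]Traceback (most recent call last):
  File "<stdin>", line 11, in <module>
  File "h.py", line 10, in at_z
    o,d=ray(c,uv,C); return o+d*(z-o[2])/d[2]
        ~~~^^^^^^^^
  File "h.py", line 8, in ray
    K,M,t=C or cal(c); d=M.T@np.linalg.inv(K)@[uv[0],uv[1],1]; return -M.T@t,d
               ~~~^^^
  File "h.py", line 5, in cal
    k=ctrl.get_calibration(c); f=192/np.tan(np.radians(k['fov_y'])/2)
ValueError: time passes only in moves, steps and waits
```

Call:
apply_moves([
  {"tx": 0.002,"ty": 0.013,"tz": -0.03,"spin": 5},
  {"tx": 0.002,"ty": 0.013,"tz": -0.07,"spin": 5},
  {"tx": 0.002,"ty": 0.013,"tz": -0.11,"spin": 5},
  {"tx": 0.002,"ty": 0.013,"tz": -0.14,"spin": 5},
  {"tx": 0.002,"ty": 0.013,"tz": -0.16,"spin": 5},
  {"tx": 0.002,"ty": 0.013,"tz": -0.172,"spin": 5},
  {"tx": 0.002,"ty": 0.013,"tz": -0.172,"spin": 5},
  {"tx": 0.002,"ty": 0.013,"tz": -0.172,"spin": 5},
])

```text
t: 5.1
ee_pos: [601.6, 259.3, 151.5]
orientation: [1.675, 2.657, 0.001]
ft_force: [0.5, 0.6, 1.6]
width: 88.2
grasp_force: 0.0
```

Call:
apply_moves([
  {"tx": 0,"ty": 0,"tz": 0,"spin": 0},
  {"tx": 0,"ty": 0,"tz": 0,"spin": 0},
  {"tx": 0,"ty": 0,"tz": 0,"spin": 0},
  {"tx": 0,"ty": 0,"tz": 0,"spin": 0},
  {"tx": 0,"ty": 0,"tz": 0,"spin": 0},
  {"tx": 0,"ty": 0,"tz": 0,"spin": 0},
  {"tx": 0,"ty": 0,"tz": 0,"spin": 0},
  {"tx": 0,"ty": 0,"tz": 0,"spin": 0},
], gripper=1)

```text
t: 5.9
ee_pos: [601.0, 259.0, 150.6]
orientation: [-1.675, -2.658, 0.0]
ft_force: [0.2, -0.1, -0.3]
width: 27.1
grasp_force: 0.0
```

Call:
apply_moves([
  {"tx": 0,"ty": 0,"tz": 0,"spin": 0},
  {"tx": 0,"ty": 0,"tz": 0,"spin": 0},
  {"tx": 0,"ty": 0,"tz": 0,"spin": 0},
  {"tx": 0,"ty": 0,"tz": 0,"spin": 0},
  {"tx": 0,"ty": 0,"tz": 0,"spin": 0},
  {"tx": 0,"ty": 0,"tz": 0,"spin": 0},
  {"tx": 0,"ty": 0,"tz": 0,"spin": 0},
  {"tx": 0,"ty": 0,"tz": 0,"spin": 0},
], gripper=1)

```text
t: 6.7
ee_pos: [600.9, 258.9, 150.6]
orientation: [-1.675, -2.658, 0.001]
ft_force: [-1.4, -0.7, -0.1]
width: 7.4
grasp_force: 30.0
```

Call:
apply_moves([
  {"tx": 0,"ty": 0,"tz": 0,"spin": 4},
  {"tx": 0,"ty": 0,"tz": 0,"spin": 8},
  {"tx": 0,"ty": 0,"tz": 0,"spin": 12},
  {"tx": 0,"ty": 0,"tz": 0,"spin": 16},
  {"tx": 0,"ty": 0,"tz": 0,"spin": 19},
  {"tx": 0,"ty": 0,"tz": 0,"spin": 21.5},
  {"tx": 0,"ty": 0,"tz": 0,"spin": 21.5},
  {"tx": 0,"ty": 0,"tz": 0,"spin": 21.5},
])

```text
t: 7.5
ee_pos: [601.0, 259.1, 150.6]
orientation: [1.151, 2.923, -0.0]
ft_force: [-0.8, 0.2, -0.4]
width: 7.7
grasp_force: 30.0
```

```bash
python3 - <<'E'
from dm import *
o=damper('pics/w2.png');print(o.get('bar'));s=ctrl.get_obs();print(s['ft_force'],s['moment'],s['width'],s['grasp_force'],s['t'])
E
```

```text
(np.float64(137.14800210919952), array([599.93797295, 259.06232823]), array([-51.84622507,  44.15066346]))
[-0.46199792  0.13558667  0.10117859] [ 0.03086188 -0.02415767  0.07628914] 7.505351903927727 30.006186962127686 7.6
```

View pics/w2.png

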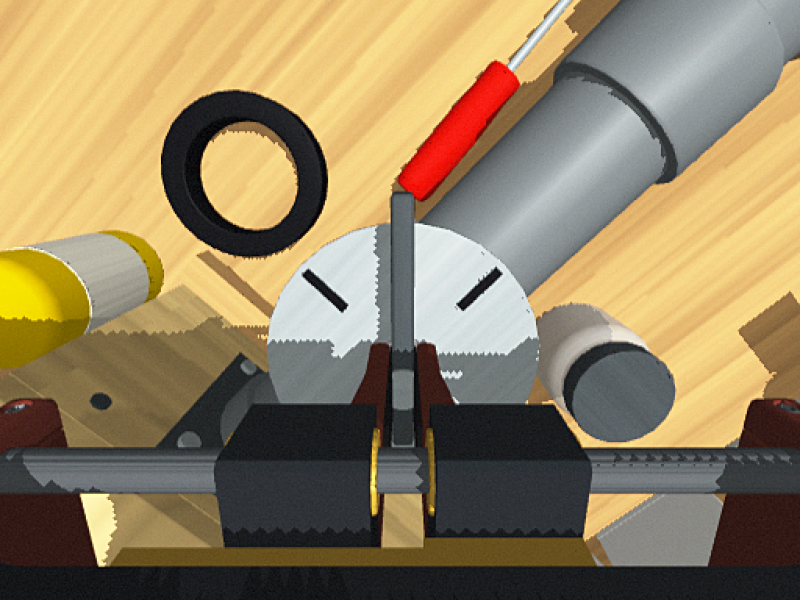

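The lever lies over the 45 mark at column 402, midway between the 90 mark (346,309) and the 0 mark (460,306). Now release it, rise and recheck.

Call:
apply_moves([
  {"tx": 0,"ty": 0,"tz": 0,"spin": 0},
  {"tx": 0,"ty": 0,"tz": 0,"spin": 0},
  {"tx": 0,"ty": 0,"tz": 0,"spin": 0},
  {"tx": 0,"ty": 0,"tz": 0.02,"spin": 0},
  {"tx": 0,"ty": 0,"tz": 0.06,"spin": 0},
  {"tx": 0,"ty": 0,"tz": 0.1,"spin": 0},
  {"tx": 0,"ty": 0,"tz": 0.14,"spin": 0},
  {"tx": 0,"ty": 0,"tz": 0.17,"spin": 0},
], gripper=-1)

```text
t: 8.4
ee_pos: [601.6, 259.2, 323.7]
orientation: [1.149, 2.922, 0.003]
ft_force: [0.6, 0.9, -0.0]
width: 68.4
grasp_force: 0.0
```

Call:
apply_moves([
  {"tx": -0.01,"ty": -0.045,"tz": 0.01,"spin": -8},
  {"tx": -0.02,"ty": -0.09,"tz": 0.02,"spin": -16},
  {"tx": -0.03,"ty": -0.135,"tz": 0.02,"spin": -24},
  {"tx": -0.04,"ty": -0.18,"tz": 0.02,"spin": -32},
  {"tx": -0.05,"ty": -0.225,"tz": 0.02,"spin": -40},
  {"tx": -0.06,"ty": -0.26,"tz": 0.02,"spin": -45},
  {"tx": -0.07,"ty": -0.29,"tz": 0.02,"spin": -45},
  {"tx": -0.07,"ty": -0.29,"tz": 0.02,"spin": -45},
])

```text
t: 9.2
ee_pos: [530.0, -33.8, 341.0]
orientation: [2.185, 2.256, -0.001]
ft_force: [1.3, 0.6, -0.5]
width: 87.9
grasp_force: 0.0
```

```bash
python3 - <<'E'
from h import *
np.set_printoptions(precision=1,suppress=True)
C=cal('wrist'); im=ctrl.get_image('wrist'); cv2.imwrite('pics/w3.png',cv2.resize(im[:,:,::-1],(800,600),interpolation=3))
for n,z in(('lid_handle',210),('slide_knob',170),('damper_grip',168)):
    d=ctrl.pinpoint(n,'wrist'); print(n,[(round(q['score'],2),np.array(q['uv']),at_z('wrist',q['uv'],z,C)) for q in d[:2]])
d=ctrl.outline_of('damper','wrist')
d2=ctrl.outline_of('lid_handle','wrist')
for dd,z in((d,165),(d2,210)):
  if dd:
    ys,xs=np.nonzero(dd[0]['pixels']); P=np.array([at_z('wrist',(x,y),z,C)[:2] for x,y in zip(xs,ys)])
    m,V=cv2.PCACompute(P,None);v=V[0]; print(dd[0]['score'],dd[0]['box'],m,np.degrees(np.arctan2(*v[::-1])))
print(ctrl.get_obs()['ee_pos'])
E
```

```text
lid_handle [(0.64, array([270.6, 182.8]), array([543.6, -33.1, 210. ]))]
slide_knob [(0.65, array([215.8, 248.4]), array([ 477. , -136.1,  170. ]))]
damper_grip [(0.46, array([215.6, 251.4]), array([ 476.3, -141.7,  168. ])), (0.18, array([271. , 181.4]), array([546.4, -42.3, 168. ]))]
0.62 [226.1, 1.1, 501.0, 285.2] [[624.2  21.1]] 76.37492638061072
[531.4 -29.9 340.6]
```

View pics/w3.png

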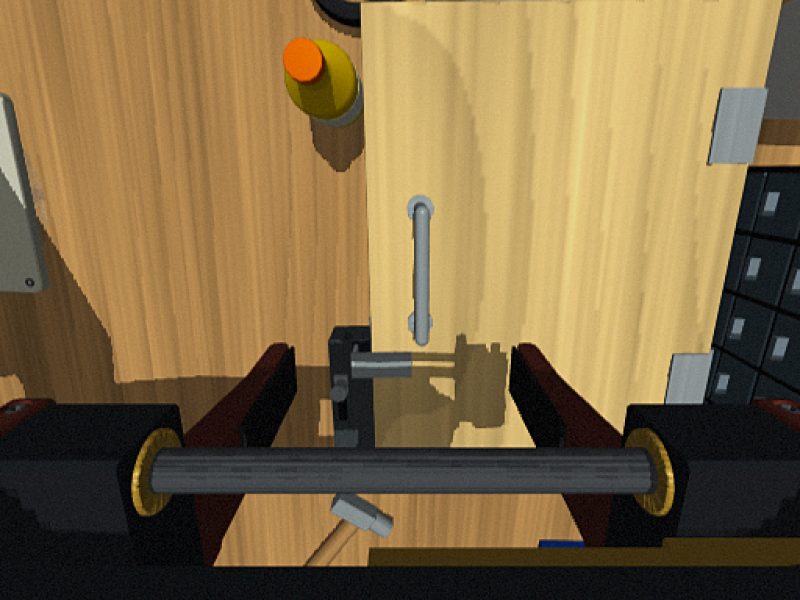

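The wrist view shows the handle from (422,208) to (422,340), aligned with the tool, and the catch at (350,385) with its stud at (340,390). Down onto the handle.

Call:
apply_moves([
  {"tx": 0.013,"ty": 0.004,"tz": -0.03,"spin": 0},
  {"tx": 0.013,"ty": 0.004,"tz": -0.07,"spin": 0},
  {"tx": 0.013,"ty": 0.004,"tz": -0.11,"spin": 0},
  {"tx": 0.013,"ty": 0.004,"tz": -0.135,"spin": 0},
  {"tx": 0.013,"ty": 0.004,"tz": -0.152,"spin": 0},
  {"tx": 0.013,"ty": 0.004,"tz": -0.152,"spin": 0},
  {"tx": 0.013,"ty": 0.004,"tz": -0.152,"spin": 0},
  {"tx": 0.013,"ty": 0.004,"tz": -0.152,"spin": 0},
])

```text
t: 10.3
ee_pos: [545.0, -26.6, 189.9]
orientation: [2.179, 2.261, 0.002]
ft_force: [-0.0, -0.4, 0.4]
width: 88.1
grasp_force: 0.0
```

Call:
apply_moves([
  {"tx": 0,"ty": 0,"tz": 0,"spin": 0},
  {"tx": 0,"ty": 0,"tz": 0,"spin": 0},
  {"tx": 0,"ty": 0,"tz": 0,"spin": 0},
  {"tx": 0,"ty": 0,"tz": 0,"spin": 0},
  {"tx": 0,"ty": 0,"tz": 0,"spin": 0},
  {"tx": 0,"ty": 0,"tz": 0,"spin": 0},
  {"tx": 0,"ty": 0,"tz": 0,"spin": 0},
  {"tx": 0,"ty": 0,"tz": 0,"spin": 0},
], gripper=1)

```text
t: 11.1
ee_pos: [544.0, -27.0, 188.6]
orientation: [-2.181, -2.261, 0.0]
ft_force: [0.3, 0.1, -0.5]
width: 27.5
grasp_force: 0.0
```

Call:
apply_moves([
  {"tx": 0,"ty": 0,"tz": 0,"spin": 0},
  {"tx": 0,"ty": 0,"tz": 0,"spin": 0},
  {"tx": 0,"ty": 0,"tz": 0,"spin": 0},
  {"tx": 0,"ty": 0,"tz": 0,"spin": 0},
  {"tx": 0,"ty": 0,"tz": 0,"spin": 0},
  {"tx": 0,"ty": 0,"tz": 0,"spin": 0},
  {"tx": 0,"ty": 0,"tz": 0,"spin": 0},
  {"tx": 0,"ty": 0,"tz": 0,"spin": 0},
], gripper=1)

```text
t: 11.9
ee_pos: [542.9, -27.0, 188.5]
orientation: [-2.18, -2.26, 0.003]
ft_force: [-5.1, -0.7, 4.5]
width: 9.3
grasp_force: 30.0
```

Call:
apply_moves([
  {"tx": -0.001,"ty": 0,"tz": 0.0005,"spin": 0},
  {"tx": -0.001,"ty": 0,"tz": 0.001,"spin": 0},
  {"tx": -0.001,"ty": 0,"tz": 0.0015,"spin": 0},
  {"tx": -0.001,"ty": 0,"tz": 0.002,"spin": 0},
  {"tx": -0.001,"ty": 0,"tz": 0.0025,"spin": 0},
  {"tx": -0.001,"ty": 0,"tz": 0.003,"spin": 0},
  {"tx": -0.001,"ty": 0,"tz": 0.003,"spin": 0},
  {"tx": -0.001,"ty": 0,"tz": 0.003,"spin": 0},
])

```text
t: 12.7
ee_pos: [543.1, -27.0, 190.2]
orientation: [-2.181, -2.261, 0.0]
ft_force: [7.4, -1.3, -18.8]
width: 9.0
grasp_force: 30.0
```

The lid stopped after about 1.7 mm with 19 N, well above the 2–4 N it should take, so the catch holds. Lower it, release and go to the slide.

Call:
apply_moves([
  {"tx": 0,"ty": 0,"tz": -0.001,"spin": 0},
  {"tx": 0,"ty": 0,"tz": -0.002,"spin": 0},
  {"tx": 0,"ty": 0,"tz": -0.003,"spin": 0},
  {"tx": 0,"ty": 0,"tz": -0.003,"spin": 0},
  {"tx": 0,"ty": 0,"tz": -0.003,"spin": 0},
  {"tx": 0,"ty": 0,"tz": -0.003,"spin": 0},
  {"tx": 0,"ty": 0,"tz": -0.003,"spin": 0},
  {"tx": 0,"ty": 0,"tz": -0.003,"spin": 0},
])

```text
t: 13.5
ee_pos: [542.9, -27.0, 188.8]
orientation: [-2.181, -2.261, 0.0]
ft_force: [-0.2, -0.6, -1.7]
width: 9.3
grasp_force: 30.0
```

Call:
apply_moves([
  {"tx": 0,"ty": 0,"tz": 0,"spin": 0},
  {"tx": 0,"ty": 0,"tz": 0,"spin": 0},
  {"tx": 0,"ty": 0,"tz": 0,"spin": 0},
  {"tx": 0,"ty": 0,"tz": 0.005,"spin": 0},
  {"tx": 0,"ty": 0,"tz": 0.03,"spin": 0},
  {"tx": 0,"ty": 0,"tz": 0.06,"spin": 0},
  {"tx": 0,"ty": 0,"tz": 0.09,"spin": 0},
  {"tx": 0,"ty": 0,"tz": 0.11,"spin": 0},
], gripper=-1)

```text
t: 14.3
ee_pos: [543.8, -27.0, 301.4]
orientation: [2.18, 2.259, 0.003]
ft_force: [-0.6, 0.2, -0.6]
width: 69.7
grasp_force: 0.0
```

Call:
apply_moves([
  {"tx": -0.01,"ty": -0.02,"tz": 0,"spin": -8},
  {"tx": -0.02,"ty": -0.04,"tz": 0,"spin": -16},
  {"tx": -0.03,"ty": -0.06,"tz": 0,"spin": -24},
  {"tx": -0.04,"ty": -0.08,"tz": 0,"spin": -32},
  {"tx": -0.05,"ty": -0.1,"tz": 0,"spin": -40},
  {"tx": -0.06,"ty": -0.111,"tz": 0,"spin": -48},
  {"tx": -0.07,"ty": -0.111,"tz": 0,"spin": -56},
  {"tx": -0.07,"ty": -0.111,"tz": 0,"spin": -64},
])

```text
t: 15.1
ee_pos: [472.0, -138.4, 299.1]
orientation: [3.05, 0.751, 0.0]
ft_force: [0.5, 0.4, -0.2]
width: 87.6
grasp_force: 0.0
```

Call:
apply_moves([
  {"tx": 0,"ty": 0,"tz": 0,"spin": -8},
  {"tx": 0,"ty": 0,"tz": 0,"spin": -16},
  {"tx": 0,"ty": 0,"tz": 0,"spin": -24},
  {"tx": 0,"ty": 0,"tz": 0,"spin": -26},
  {"tx": 0,"ty": 0,"tz": 0,"spin": -26},
  {"tx": 0,"ty": 0,"tz": 0,"spin": -26},
  {"tx": 0,"ty": 0,"tz": 0,"spin": -26},
  {"tx": 0,"ty": 0,"tz": 0,"spin": -26},
])

```text
t: 15.9
ee_pos: [473.0, -138.0, 298.8]
orientation: [3.141, 0.057, 0.0]
ft_force: [0.4, 0.1, -0.3]
width: 88.0
grasp_force: 0.0
```

```bash
python3 - <<'E'
from h import *
np.set_printoptions(precision=1,suppress=True)
C=cal('wrist'); im=ctrl.get_image('wrist'); cv2.imwrite('pics/w4.png',cv2.resize(im[:,:,::-1],(800,600),interpolation=3))
for n,z in(('lid_handle',210),('slide_knob',170)):
    d=ctrl.pinpoint(n,'wrist'); print(n,[(round(q['score'],2),np.array(q['uv'])*1.5625,at_z('wrist',q['uv'],z,C)) for q in d[:2]])
print(ctrl.get_obs()['ee_pos'],repr(C))
E
```

```text
lid_handle [(0.98, array([217.2, 179.1]), array([541.7, -32.4, 210. ]))]
slide_knob [(0.76, array([407.7, 279.8]), array([ 477.7, -141.5,  170. ]))]
[ 473.  -138.   298.7] (array([[277.4,   0. , 257.5],
       [  0. , 277.4, 190.8],
       [  0. ,   0. ,   1. ]]), array([[ 0. , -1. ,  0. ],
       [-1. , -0. ,  0.3],
       [-0.3, -0. , -1. ]]), array([-154.6,  392.8,  595.1]))
```

View pics/w4.png

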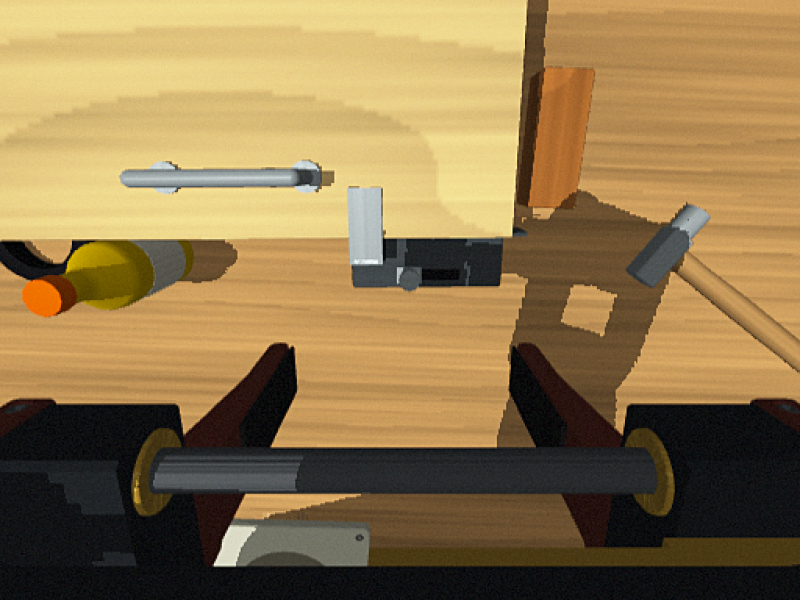

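The stud shows at (408,279), the slot runs right of it to (460,275), and the staple's front end is at (367,265), behind and left of the stud. I'll grasp the stud along y from slightly in front.

Call:
apply_moves([
  {"tx": -0.001,"ty": -0.0035,"tz": -0.03,"spin": 0},
  {"tx": -0.001,"ty": -0.0035,"tz": -0.07,"spin": 0},
  {"tx": -0.001,"ty": -0.0035,"tz": -0.1,"spin": 0},
  {"tx": -0.001,"ty": -0.0035,"tz": -0.125,"spin": 0},
  {"tx": -0.001,"ty": -0.0035,"tz": -0.138,"spin": 0},
  {"tx": -0.001,"ty": -0.0035,"tz": -0.143,"spin": 0},
  {"tx": -0.001,"ty": -0.0035,"tz": -0.143,"spin": 0},
  {"tx": -0.001,"ty": -0.0035,"tz": -0.143,"spin": 0},
])

```text
t: 16.85
ee_pos: [472.8, -141.7, 156.7]
orientation: [3.141, 0.057, 0.003]
ft_force: [-0.1, 0.0, -0.4]
width: 87.6
grasp_force: 0.0
```

Call:
apply_moves([
  {"tx": 0,"ty": 0,"tz": 0,"spin": 0},
  {"tx": 0,"ty": 0,"tz": 0,"spin": 0},
  {"tx": 0,"ty": 0,"tz": 0,"spin": 0},
  {"tx": 0,"ty": 0,"tz": 0,"spin": 0},
  {"tx": 0,"ty": 0,"tz": 0,"spin": 0},
  {"tx": 0,"ty": 0,"tz": 0,"spin": 0},
  {"tx": 0,"ty": 0,"tz": 0,"spin": 0},
  {"tx": 0,"ty": 0,"tz": 0,"spin": 0},
], gripper=1)

```text
t: 17.65
ee_pos: [472.0, -141.5, 155.6]
orientation: [-3.141, -0.057, 0.0]
ft_force: [-0.0, 0.0, 0.0]
width: 27.6
grasp_force: 0.0
```

Call:
apply_moves([
  {"tx": 0,"ty": 0,"tz": 0,"spin": 0},
  {"tx": 0,"ty": 0,"tz": 0,"spin": 0},
  {"tx": 0,"ty": 0,"tz": 0,"spin": 0},
  {"tx": 0,"ty": 0,"tz": 0,"spin": 0},
  {"tx": 0,"ty": 0,"tz": 0,"spin": 0},
  {"tx": 0,"ty": 0,"tz": 0,"spin": 0},
  {"tx": 0,"ty": 0,"tz": 0,"spin": 0},
  {"tx": 0,"ty": 0,"tz": 0,"spin": 0},
])

```text
t: 18.45
ee_pos: [472.1, -142.2, 155.7]
orientation: [3.14, 0.057, 0.0]
ft_force: [-1.7, -5.4, -0.8]
width: 10.7
grasp_force: 30.0
```

Call:
apply_moves([
  {"tx": 0,"ty": -0.004,"tz": 0,"spin": 0},
  {"tx": 0,"ty": -0.008,"tz": 0,"spin": 0},
  {"tx": 0,"ty": -0.012,"tz": 0,"spin": 0},
  {"tx": 0.001,"ty": -0.016,"tz": 0,"spin": 0},
  {"tx": 0.001,"ty": -0.02,"tz": 0,"spin": 0},
  {"tx": 0.001,"ty": -0.024,"tz": 0,"spin": 0},
  {"tx": 0.001,"ty": -0.026,"tz": 0,"spin": 0},
  {"tx": 0.001,"ty": -0.027,"tz": 0,"spin": 0},
])

```text
t: 19.25
ee_pos: [473.1, -168.6, 155.7]
orientation: [-3.141, -0.056, -0.0]
ft_force: [0.2, 5.4, 2.4]
width: 10.9
grasp_force: 30.0
```

Call:
apply_moves([
  {"tx": 0,"ty": -0.0005,"tz": 0,"spin": 0},
  {"tx": 0,"ty": -0.001,"tz": 0,"spin": 0},
  {"tx": 0,"ty": -0.0015,"tz": 0,"spin": 0},
  {"tx": 0,"ty": -0.0015,"tz": 0,"spin": 0},
  {"tx": 0,"ty": -0.0015,"tz": 0,"spin": 0},
  {"tx": 0,"ty": -0.0015,"tz": 0,"spin": 0},
  {"tx": 0,"ty": -0.0015,"tz": 0,"spin": 0},
  {"tx": 0,"ty": -0.0015,"tz": 0,"spin": 0},
])

```text
t: 20.05
ee_pos: [473.0, -168.8, 155.7]
orientation: [-3.139, -0.056, 0.0]
ft_force: [0.2, 9.9, 4.6]
width: 11.1
grasp_force: 30.0
```

The slide reached its stop: 26.6 mm of travel, with the force rising to 10 N. Release and return to the handle.

Call:
apply_moves([
  {"tx": 0,"ty": 0,"tz": 0,"spin": 0},
  {"tx": 0,"ty": 0,"tz": 0,"spin": 0},
  {"tx": 0,"ty": 0,"tz": 0,"spin": 0},
  {"tx": 0,"ty": 0,"tz": 0.02,"spin": 0},
  {"tx": 0,"ty": 0,"tz": 0.05,"spin": 0},
  {"tx": 0,"ty": 0,"tz": 0.09,"spin": 0},
  {"tx": 0,"ty": 0,"tz": 0.12,"spin": 0},
  {"tx": 0,"ty": 0,"tz": 0.144,"spin": 0},
], gripper=-1)

```text
t: 20.85
ee_pos: [473.3, -170.5, 301.7]
orientation: [3.14, 0.056, 0.003]
ft_force: [-0.1, 0.7, -0.3]
width: 71.9
grasp_force: 0.0
```

```bash
python3 - <<'E'
from h import *
np.set_printoptions(precision=1,suppress=True)
C=cal('wrist'); im=ctrl.get_image('wrist')
d=ctrl.pinpoint('slide_knob','wrist'); print([(round(q['score'],2),at_z('wrist',q['uv'],170,C)) for q in d[:2]])
t=ctrl.get_image('top')
a=cv2.resize(im[140:230,170:370,::-1],(800,360),interpolation=2); b=cv2.resize(t[150:210,110:220,::-1],(436,238),interpolation=2)
c=np.zeros((600,800,3),np.uint8);c[:360]=a;c[360:598,:436]=b;cv2.imwrite('pics/w5.png',c)
print(ctrl.get_obs()['ee_pos'])
E
```

```text
[(0.6, array([ 476.4, -162.7,  170. ]))]
[ 473.7 -170.5  301. ]
```

View pics/w5.png

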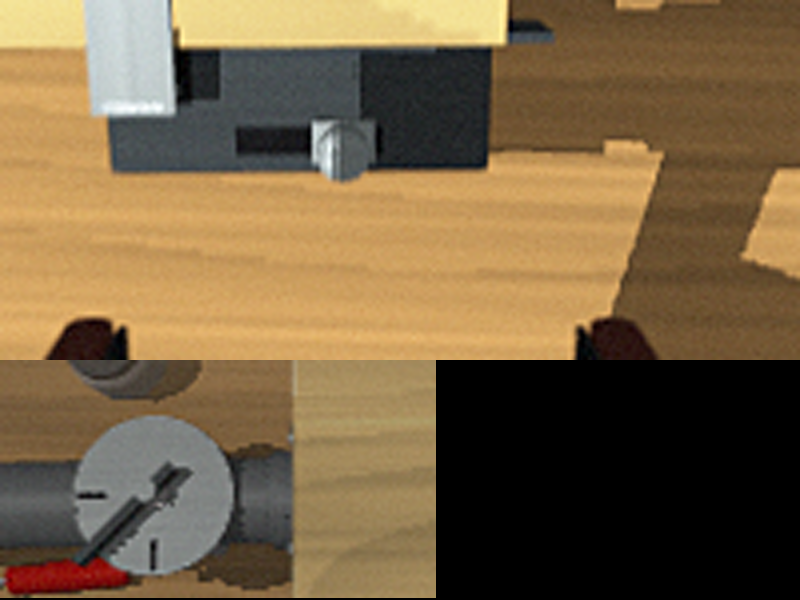

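The stud is at the right of its slot (343,150), with the slot bare from 235 to 312. In the lower crop the lever lies at 45°, midway between the marks. Back to the handle.

Call:
apply_moves([
  {"tx": 0.01,"ty": 0.02,"tz": 0,"spin": 8},
  {"tx": 0.02,"ty": 0.04,"tz": 0,"spin": 16},
  {"tx": 0.03,"ty": 0.06,"tz": 0,"spin": 24},
  {"tx": 0.04,"ty": 0.08,"tz": 0,"spin": 32},
  {"tx": 0.05,"ty": 0.1,"tz": 0,"spin": 40},
  {"tx": 0.06,"ty": 0.12,"tz": 0,"spin": 48},
  {"tx": 0.07,"ty": 0.143,"tz": 0,"spin": 56},
  {"tx": 0.07,"ty": 0.143,"tz": 0,"spin": 64},
])

```text
t: 21.8
ee_pos: [543.1, -25.0, 297.6]
orientation: [-2.626, -1.722, 0.003]
ft_force: [0.2, 0.3, -0.7]
width: 87.6
grasp_force: 0.0
```

Call:
apply_moves([
  {"tx": 0,"ty": 0,"tz": 0,"spin": 8},
  {"tx": 0,"ty": 0,"tz": 0,"spin": 16},
  {"tx": 0,"ty": 0,"tz": 0,"spin": 24},
  {"tx": 0,"ty": 0,"tz": 0,"spin": 26},
  {"tx": 0,"ty": 0,"tz": 0,"spin": 26},
  {"tx": 0,"ty": 0,"tz": 0,"spin": 26},
  {"tx": 0,"ty": 0,"tz": 0,"spin": 26},
  {"tx": 0,"ty": 0,"tz": 0,"spin": 26},
])

```text
t: 22.6
ee_pos: [542.9, -27.1, 299.4]
orientation: [-2.182, -2.26, 0.0]
ft_force: [-0.8, -0.8, 0.6]
width: 87.6
grasp_force: 0.0
```

Call:
apply_moves([
  {"tx": 0,"ty": 0,"tz": -0.03,"spin": 0},
  {"tx": 0,"ty": 0,"tz": -0.06,"spin": 0},
  {"tx": 0,"ty": 0,"tz": -0.09,"spin": 0},
  {"tx": 0,"ty": 0,"tz": -0.105,"spin": 0},
  {"tx": 0,"ty": 0,"tz": -0.111,"spin": 0},
  {"tx": 0,"ty": 0,"tz": -0.111,"spin": 0},
  {"tx": 0,"ty": 0,"tz": -0.111,"spin": 0},
  {"tx": 0,"ty": 0,"tz": -0.111,"spin": 0},
])

```text
t: 23.4
ee_pos: [543.8, -27.0, 189.8]
orientation: [2.18, 2.26, 0.002]
ft_force: [-0.2, -0.1, 0.5]
width: 87.6
grasp_force: 0.0
```

Call:
apply_moves([
  {"tx": 0,"ty": 0,"tz": 0,"spin": 0},
  {"tx": 0,"ty": 0,"tz": 0,"spin": 0},
  {"tx": 0,"ty": 0,"tz": 0,"spin": 0},
  {"tx": 0,"ty": 0,"tz": 0,"spin": 0},
  {"tx": 0,"ty": 0,"tz": 0,"spin": 0},
  {"tx": 0,"ty": 0,"tz": 0,"spin": 0},
  {"tx": 0,"ty": 0,"tz": 0,"spin": 0},
  {"tx": 0,"ty": 0,"tz": 0,"spin": 0},
], gripper=1)

```text
t: 24.2
ee_pos: [543.0, -27.0, 188.6]
orientation: [-2.181, -2.261, 0.0]
ft_force: [-0.6, -0.4, -0.1]
width: 26.9
grasp_force: 0.0
```

Call:
apply_moves([
  {"tx": 0,"ty": 0,"tz": 0,"spin": 0},
  {"tx": 0,"ty": 0,"tz": 0,"spin": 0},
  {"tx": 0,"ty": 0,"tz": 0,"spin": 0},
  {"tx": 0,"ty": 0,"tz": 0,"spin": 0},
  {"tx": 0,"ty": 0,"tz": 0,"spin": 0},
  {"tx": 0,"ty": 0,"tz": 0,"spin": 0},
  {"tx": 0,"ty": 0,"tz": 0,"spin": 0},
  {"tx": 0,"ty": 0,"tz": 0,"spin": 0},
])

```text
t: 25.0
ee_pos: [542.9, -27.0, 188.7]
orientation: [-2.181, -2.261, 0.0]
ft_force: [-2.7, 0.2, 1.4]
width: 9.1
grasp_force: 30.0
```

Call:
apply_moves([
  {"tx": 0,"ty": 0,"tz": 0.001,"spin": 0},
  {"tx": 0,"ty": 0,"tz": 0.002,"spin": 0},
  {"tx": 0.001,"ty": 0,"tz": 0.003,"spin": 0},
  {"tx": 0.001,"ty": 0,"tz": 0.004,"spin": 0},
  {"tx": 0.001,"ty": 0,"tz": 0.004,"spin": 0},
  {"tx": 0.001,"ty": 0,"tz": 0.004,"spin": 0},
  {"tx": 0.001,"ty": 0,"tz": 0.004,"spin": 0},
  {"tx": 0.001,"ty": 0,"tz": 0.004,"spin": 0},
])

```text
t: 25.8
ee_pos: [543.7, -26.9, 192.6]
orientation: [-2.181, -2.261, 0.001]
ft_force: [-3.1, -0.7, -2.0]
width: 9.4
grasp_force: 30.0
```

The lid is free now. Lift it along its arc.

Call:
apply_moves([
  {"tx": 0.0015,"ty": 0,"tz": 0.0065,"spin": 0},
  {"tx": 0.0045,"ty": 0,"tz": 0.0165,"spin": 0},
  {"tx": 0.0075,"ty": 0,"tz": 0.027,"spin": 0},
  {"tx": 0.0115,"ty": 0.0005,"tz": 0.037,"spin": 0},
  {"tx": 0.0155,"ty": 0.0005,"tz": 0.0465,"spin": 0},
  {"tx": 0.02,"ty": 0.0005,"tz": 0.0565,"spin": 0},
  {"tx": 0.025,"ty": 0.001,"tz": 0.066,"spin": 0},
  {"tx": 0.0305,"ty": 0.001,"tz": 0.075,"spin": 0},
])

```text
t: 26.6
ee_pos: [574.2, -25.7, 268.9]
orientation: [-2.18, -2.26, 0.001]
ft_force: [-7.0, 2.6, 0.8]
width: 9.2
grasp_force: 30.0
```

Call:
apply_moves([
  {"tx": 0.005,"ty": 0,"tz": 0.009,"spin": 0},
  {"tx": 0.011,"ty": 0,"tz": 0.0175,"spin": 0},
  {"tx": 0.0175,"ty": 0,"tz": 0.026,"spin": 0},
  {"tx": 0.0245,"ty": 0,"tz": 0.034,"spin": 0},
  {"tx": 0.0315,"ty": 0,"tz": 0.042,"spin": 0},
  {"tx": 0.039,"ty": 0,"tz": 0.0495,"spin": 0},
  {"tx": 0.047,"ty": 0,"tz": 0.0565,"spin": 0},
  {"tx": 0.055,"ty": 0,"tz": 0.063,"spin": 0},
])

```text
t: 27.4
ee_pos: [629.6, -24.1, 332.7]
orientation: [-2.179, -2.26, -0.003]
ft_force: [-8.1, 8.2, 5.7]
width: 9.2
grasp_force: 30.0
```

Call:
apply_moves([
  {"tx": 0,"ty": 0,"tz": 0,"spin": 0},
  {"tx": 0,"ty": 0,"tz": 0,"spin": 0},
  {"tx": 0,"ty": 0,"tz": 0,"spin": 0},
  {"tx": 0,"ty": 0,"tz": 0,"spin": 0},
  {"tx": 0,"ty": 0,"tz": 0,"spin": 0},
  {"tx": 0,"ty": 0,"tz": 0,"spin": 0},
  {"tx": 0,"ty": 0,"tz": 0,"spin": 0},
  {"tx": 0,"ty": 0,"tz": 0,"spin": 0},
])

```text
t: 28.2
ee_pos: [629.6, -24.2, 332.7]
orientation: [-2.179, -2.261, -0.004]
ft_force: [-5.7, 8.3, 4.7]
width: 9.2
grasp_force: 30.0
```

```bash
python3 - <<'E'
from h import *
t=ctrl.get_image('top'); s=ctrl.get_image('scene')
c=np.zeros((600,800,3),np.uint8);c[:300,:400]=cv2.resize(t[...,::-1],(400,300),interpolation=3);c[:300,400:]=cv2.resize(s[...,::-1],(400,300),interpolation=3)
c[300:,:400]=cv2.resize(t[150:240,110:230,::-1],(400,300),interpolation=2);c[300:,400:]=cv2.resize(s[120:240,180:340,::-1],(400,300),interpolation=2)
cv2.imwrite('pics/f.png',c); o=ctrl.get_obs();print(o['t'],o['ee_pos'],o['ft_force'],o['width'],o['grasp_force'])
E
```

```text
28.3 [629.61254904 -24.17383312 332.67357136] [-6.68687634  8.74947934  4.08481869] 8.96019277515618 29.98371183872223
```

View pics/f.png

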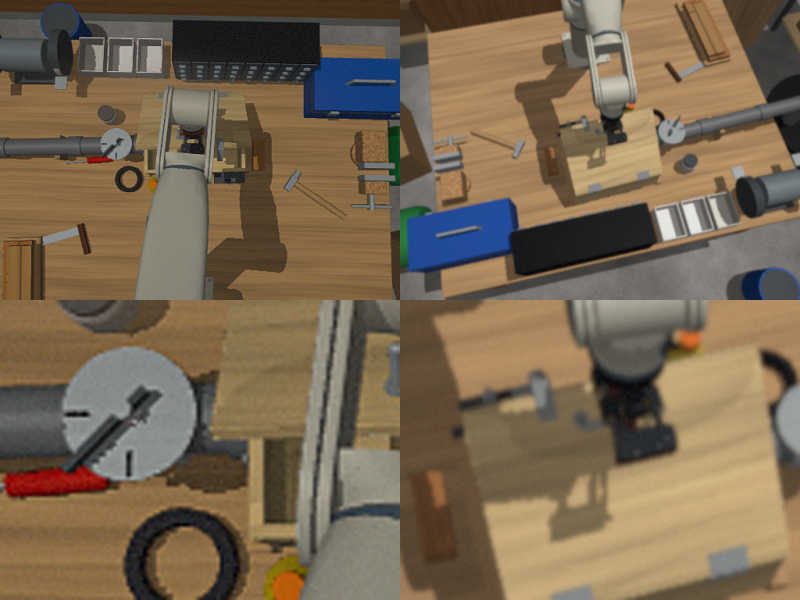

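The box stands open with the lid at about 39°, held by its handle. The lever is at 45°, and the glue, tape, screwdriver, jar, offcut and hammer are where they were. Handing in.

```bash
python3 -c "
from workcell import ctrl
print(ctrl.close_job())"
```

```text
the job is handed in; nothing more can be done
None
```

The job is handed in at about 28 s: damper lever at 45°, the lid tried first and found caught, the thumb slide pushed to its right stop, and the lid now held about 39° open with the other things on the bench left in place.

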